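# Swap the packs on the bench charger

## Robot

A 7-joint arm with a two-finger parallel gripper is mounted at the origin on the work surface. World frame = base frame: x ahead of the robot, y to its left, z up, the work surface at z = 0. Lengths are in m, angles in rad, forces in N, time in s.
With the tool pointing down it reaches from about 0.425 to 0.875 m from the base axis. Payload 4.7 kg.
Tool frame: the origin (TCP) lies on the centre line of the jaws, within the pads' length; the fingertips stand 14 mm ahead of it and the grasp point (between the pads) lies 5 mm behind it; z points along the fingers, x is the direction in which the jaws open and shut, and the axes are right-handed (so a half turn about z gives the same grasp; the last joint's range is limited). The gripper opens to 87 mm and grips with 3 to 60 N. Pads are 19 mm wide; open, the fingers measure 117 mm over their backs; the gripper's body (75 mm by 190 mm) begins 51 mm behind the grasp point.
Start: joints at [1.301, 0.321, -0.07, 1.45, 0.023, 1.371, -0.057], TCP at [0.182, -0.624, 0.237] pointing down, gripper open.
Joint ranges: [-2.86, 2.86], [-0.3, 2.09], [-1.38, 1.24], [0.06, 2.45], [-1.56, 4.7], [0.09, 2.05], [-2.69, 2.69]. Speed limits (rad/s): [2.57, 2.57, 3.14, 3.14, 3.14, 3.14, 3.14].

## Interface

Orientations are given as a rotation vector (axis times angle).
In Python, from bench import ctrl gives the robot as it stands.
- The arm moves only by the tool drive_tool, never from a script. Its argument "rows" is a list that holds one entry, the list of rows, each a list of 5 numbers: the shift along the tool's x, y, z scaled (see below), then the turn about the tool's z scaled (see below), then the closure in counts, from 0 (fully open) to 255 (shut). In form: [[[dx, dy, dz, spin, jaw], ...]]. A call has 1 to 20 rows; each row is the pose to reach, as a shift and turn from the pose commanded when the call began, along the tool's axes at that moment, turning the shorter way round; what a row does not reach only later rows make up. The controller multiplies each number of a shift by 300 mm and each number of a turn by pi rad. A row lasts 1/8 s, in which the tool goes at most 62.5 mm and 10.7 degrees, less where a joint would pass 70% of its speed; a pose out of reach is approached as far as the arm can. A call with a number of a shift or a turn outside -1 to 1 is refused whole. A call with a gripper value outside its range is refused whole. The fingers move at their own pace and stop on an object; "grip_force" is the grip in N (left out, the last holds). Time passes only in rows, so rows that repeat a pose let the fingers close. It gives the time, the measured TCP pose, the force and the opening at its end, in the units of the state.
- ctrl.get_state(): the state, without advancing time (a new reading comes with each control period).
- ctrl.get_image(name): name is "scene" or "top"; returns a dict with "img" (420x560x3 uint8, blue, green, red), "camera_matrix" (3x3 intrinsics, pixels), "R" (3x3) and "t" (3): a world point X has camera coordinates R X + t. Camera axes: x right, y down, z forward; pixel columns grow to the right and rows downward; lengths in m; the calibration is good to about 2 mm. A picture is of the moment at which its call begins. There is no depth.
- ctrl.close_job(): hands the job in, once; it reports no verdict.
The state is a dict: "time": time; "joint_positions": joint angles; "qd": joint speeds; "joint_torque": joint torques, N m; "position": TCP position; "tool_rot": TCP orientation; "ft_force": force on the tool from outside, world axes, zero at the start; "torque": the same for the moment, N m; "grip_width": opening from 0.0 (shut) to 1.0 (fully open).
Only numpy, scipy, OpenCV 4.12 (cv2) and the standard library are available. Lean on these libraries where they do the work, as an engineer would, in place of code of your own. Each camera call takes 0.05 s, during which the arm holds its last target.

## Task

The battery pack on the bench charger is charged and the one standing loose on the bench is flat: swap them over. Squeeze the charged pack's two red release tabs, draw it straight back off the charger's rails and set it down gently, upright, inside the shallow tray. Then slide the flat pack along the rails until it is fully home and both its catches have clicked out and hold it; do not ram or wrench a pack on the charger or drag at one that is still caught, and leave everything else on the bench where it is.

Things in the scene. Friction and masses are not known exactly. Their poses are not given: they have to be found in the camera images.
- dock_home (a point): Point on the bench charger's black deck, midway between its grey rails, 40 mm above the bench. A pack fully home has its underside's centre here and its axes along these: x is the way packs slide on, z is up. Housing 180 x 100 x 40 mm, 82 mm behind to 98 mm ahead. It stands in a yellow bracket with slack: pushed with over 4 N it shifts back 0 to 11 mm along x, then is held firm
- dock_mouth (a point): Mouth of the charger's rails at deck level, 52 mm behind dock_home, same axes. Rails 60 mm apart here, narrowing to 46.4 mm over 15 mm and so to 45 mm ahead of home, with lips 35 mm apart over the foot (7.5 to 12.5 mm above the deck): a pack has 1.2 mm play each side, 1.5 mm upward. Rails 60 mm over their outer sides (72 mm at the mouth). The flat deck reaches 30 mm out in front
- dock_stop (a point): Middle of the face of the charger's hump at deck level, 50 mm ahead of dock_home: the hard stop, 2 mm past home for a pack's leading end; hump 40 mm high above the deck. In front of it an orange sprung contact block pushes a pack back over its last 6 mm, rising to about 7 N at home; a pack that is not latched is not held there
- full_base (a point): Centre of the underside of the charged pack (grey, yellow trim line, three green lamps on top, about 0.38 kg), which starts locked on the charger. Pack 96 mm long (x, leading end +x), 56 mm wide (y), 60 mm high: housing from 16 to 60 mm above the underside, on a neck 32 mm wide and a T-foot 44 mm wide, 6 mm thick, 88 mm long with a round-cornered nose
- full_tabs (a point): Half-way between the charged pack's two red release tabs, 20 mm behind its middle, 41 mm above its underside. The tabs stand out 5.5 mm from each side (67 mm over both), 12 mm long in x, 20 mm high. Gripped here across y until the pads meet the housing, both tabs go flush (about 6 N each) and their steel hooks at foot level leave the rails; let go, they spring out
- flat_base (a point): Centre of the underside of the flat pack, the same make and axes as the charged one (leading end +x, z up) but with one red lamp lit; it starts standing on the bench. On the charger its hooks are pressed in by the rails from the mouth on (5 to 10 N to enter) and click out into windows in the rails at home, behind which they hold
- flat_grip (a point): Middle of the black-ribbed part of the flat pack's housing, 12 mm ahead of its middle (+x), 41 mm above its underside, 56 mm across in y. Gripped here, clear of the red tabs (20 mm behind the middle, 12 mm long), the catches stay free to click
- flat_left (a joint): How far the flat pack's left (+y) tab with its hook is pressed in, m: 0 when out (free, or clicked home), 0.0055 when flush, about 0.003 while the rail presses the hook in
- flat_right (a joint): The same for its right (-y) tab and hook
- full_left (a joint): The same for the charged pack's left tab and hook: the pack is caught while this is under about 0.004
- full_right (a joint): The same for its right tab and hook
- tray_floor (a point): Centre of the rubber-lined floor of the shallow aluminium tray, 5 mm above the bench; tray 150 (x) x 170 (y) mm outside, walls 3 mm thick, rim 16 mm above the bench; it does not move
Things that resemble listed ones, but are neither listed nor needed, are in the scene too. What is shaped like the part that bears flat_base but blue or brown is not meant.

How it is judged:
On the way, in this order (a step that is already met when the one before it is completed fails the run):
1. the charged pack has been drawn off the charger's rails (distance between full_base and dock_home above 0.11 m), for 0.1 s.
2. the flat pack is fully home on the charger, both catches clicked out (x of flat_base in the frame of dock_home between -0.003 and 0.003 m and y of flat_base in the frame of dock_home between -0.003 and 0.003 m and z of flat_base in the frame of dock_home between -0.003 and 0.003 m and value of joint each of flat_left, flat_right below 0.002 m and angle between the x axis of flat_base and the x axis of dock_home, either way round below 0.06 rad), for 0.2 s.
At the end, for the whole second after the job is handed in: Flat pack home on the charger: flat_base within 3 mm of dock_home in x, y, z and 0.06 rad, both its catches out (under 2 mm). Charged pack upright (0.08 rad) on the tray floor, full_base within 60 mm (x) and 70 mm (y) of its centre and 5 mm in height. Both packs at rest (all of step 2 and x of full_base in the frame of tray_floor between -0.06 and 0.06 m and y of full_base in the frame of tray_floor between -0.07 and 0.07 m and z of full_base in the frame of tray_floor between -0.004 and 0.005 m and angle between full_base's own z axis and vertical below 0.08 rad and linear speed of each of full, flat below 0.02 m/s); the robot touches nothing.
It fails at once if a pack is rammed, wrenched or dragged on the charger: more than 50 N between the charger and the charged pack (contact force between full and charger above 50 N).
It fails at once if more than 50 N between the charger and the flat pack (contact force between flat and charger above 50 N).
It fails at once if the charged pack is dropped or banged into the tray: more than 80 N between them (contact force between full and tray above 80 N).
It fails at once if something else on the bench is disturbed: moved more than 25 mm (distance of any of flap_disc, adapter, elbow, spanner, tape, hose_ferrule, cutting_oil, grinder from where it was at the start of the episode above 0.025 m).
It also fails if it takes over 61 s, if anything falls off the work surface, if the arm or the gripper's body presses on something with over 40 N, if the wrist force passes 120 N, or if a joint passes its speed limit or range.

## Working session

There is one attempt and no reset: what is moved stays moved. The work goes in short steps, Python scripts to look and compute and a tool call to move; the robot and the scene stay as the last step left them, time stands still between calls to the robot, and variables do not carry over. Pictures are saved under pics/ and viewed, and the job is handed in when it is done.

Besides the shell and the picture viewer there is one more tool, called after "Call:" in YAML: its name, and indented under it one key for each argument. drive_tool: Moves the arm, as the interface text tells. Its arguments: {"type":"object","properties":{"rows":{"type":"array"},"grip_force":{"type":"number"}},"required":["rows"]}

```bash
mkdir -p pics; ls; python3 - <<'E'
from bench import ctrl
import cv2,numpy as np,pickle
print(ctrl.get_state())
for n in("scene","top"):
    d=ctrl.get_image(n); cv2.imwrite(f"pics/{n}0.png",d["img"]); pickle.dump(d,open(f"{n}0.pkl","wb"))
    print(n,d["camera_matrix"],d["R"],d["t"], -d["R"].T@d["t"])
E
```

```text
pics
{'time': 0.0, 'joint_positions': array([ 1.30108334,  0.32184791, -0.07007035,  1.45167763,  0.02261   ,
        1.37077371, -0.05688711]), 'qd': array([ 3.04902518e-03, -3.55749545e-04, -2.33012533e-05,  5.21228002e-04,
       -1.51814192e-03, -6.64690763e-04, -2.04498909e-04]), 'joint_torque': array([ 9.90130320e-05, -4.91294324e+01, -4.03678771e-01, -3.12527704e+01,
       -6.37904811e-02,  4.37673542e-02,  1.56716665e-04]), 'position': array([ 0.1818076 , -0.62351343,  0.23544387]), 'tool_rot': array([-2.51247241,  1.8842547 ,  0.00251253]), 'ft_force': array([ 0.08491981, -0.2803205 , -0.14659032]), 'torque': array([ 0.00478595,  0.0164575 , -0.02399018]), 'grip_width': 1.0007544574503224}
scene [[405.4085756    0.         289.57971703]
 [  0.         405.4085756  210.15586015]
 [  0.           0.           1.        ]] [[-0.03185578  0.99933672  0.01764464]
 [ 0.61294505  0.03347701 -0.78941602]
 [-0.7894831  -0.01433227 -0.61360494]] [-0.03298328 -0.26067688  1.33464712] [1.21241124 0.06081661 0.61374554]
top [[507.33217512   0.         281.67489544]
 [  0.         507.33217512 208.05118812]
 [  0.           0.           1.        ]] [[ 0.01949087 -0.99953278  0.0235443 ]
 [-0.98237942 -0.0235238  -0.18541119]
 [ 0.18587842 -0.01951561 -0.98237893]] [0.01003027 0.54835163 1.13699882] [0.32715031 0.04511412 1.21839805]
```

View pics/scene0.png

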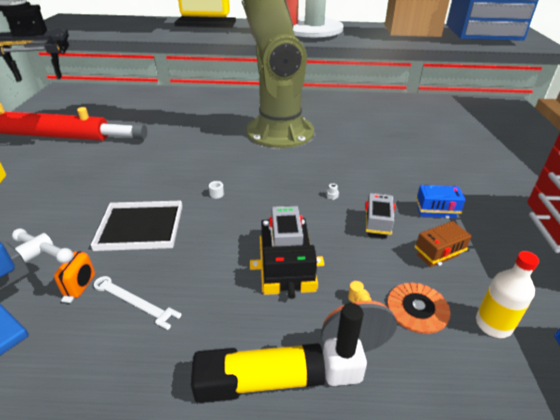

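View pics/top0.png

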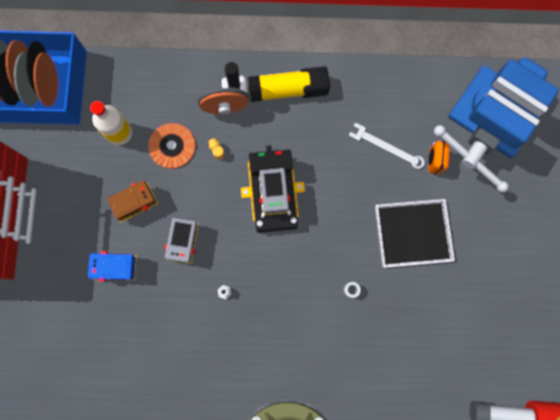

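```bash
python3 - <<'E'
import cv2,numpy as np
t=cv2.imread("pics/top0.png"); s=cv2.imread("pics/scene0.png")
a=cv2.resize(t[140:240,225:325],(400,400),interpolation=cv2.INTER_CUBIC)
b=cv2.resize(t[200:280,140:220],(400,400),interpolation=cv2.INTER_CUBIC)
cv2.imwrite("pics/ct.png",np.hstack([a,b]))
a=cv2.resize(s[195:305,235:345],(400,400),interpolation=cv2.INTER_CUBIC)
b=cv2.resize(s[180:245,350:415],(400,400),interpolation=cv2.INTER_CUBIC)
cv2.imwrite("pics/cs.png",np.hstack([a,b]))
E
```

```text
(no output)
```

View pics/ct.png

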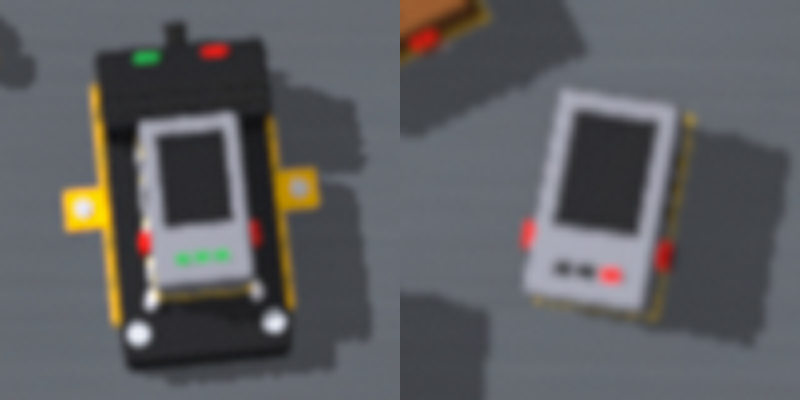

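View pics/cs.png

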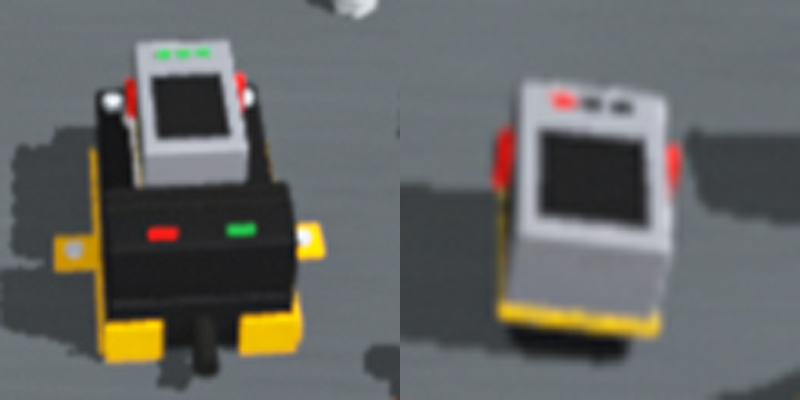

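```bash
cat > h.py <<'E'
import numpy as np,cv2,pickle
from bench import ctrl
def ray(d,uv,z):
    uv=np.atleast_2d(np.asarray(uv,float)); K,R,t=d["camera_matrix"],d["R"],d["t"]
    c=-R.T@t; r=np.c_[uv,np.ones(len(uv))]@np.linalg.inv(K).T@R
    return c+r*((z-c[2])/r[:,2])[:,None]
def proj(d,X):
    p=np.atleast_2d(X)@d["R"].T+d["t"]; p=p@d["camera_matrix"].T; return p[:,:2]/p[:,2:]
def load(n): return pickle.load(open(n+".pkl","rb"))
def blob(d,roi,fn,z,amin=6):
    x0,y0,x1,y1=roi; im=d["img"][y0:y1,x0:x1]; hsv=cv2.cvtColor(im,cv2.COLOR_BGR2HSV).astype(int)
    m=fn(hsv,im.astype(int)).astype(np.uint8)
    n,l,st,ce=cv2.connectedComponentsWithStats(m)
    return [(ce[i]+[x0,y0],st[i,4],ray(d,ce[i]+[x0,y0],z)[0]) for i in range(1,n) if st[i,4]>=amin],m
red=lambda h,i:((h[...,0]<8)|(h[...,0]>172))&(h[...,1]>150)&(h[...,2]>110)
green=lambda h,i:(h[...,0]>45)&(h[...,0]<80)&(h[...,1]>110)&(h[...,2]>100)
def rect(d,m,roi,z):
    cs,_=cv2.findContours(m,cv2.RETR_EXTERNAL,cv2.CHAIN_APPROX_NONE); c=max(cs,key=cv2.contourArea)[:,0]+np.array(roi[:2])
    X=ray(d,c,z)[:,:2]; return cv2.minAreaRect((X*1000).astype(np.float32)),c
E
python3 - <<'E'
from h import *
t=load("top0"); s=load("scene0")
for nm,d,roi,z in (("full top",t,(245,160,300,225),.1),("flat top",t,(155,210,210,275),.06),("full sc",s,(255,200,310,245),.1),("flat sc",s,(355,185,405,230),.06)):
    x0,y0,x1,y1=roi; im=d["img"][y0:y1,x0:x1].astype(int); h=cv2.cvtColor(im.astype(np.uint8),cv2.COLOR_BGR2HSV)
    print(nm,"tabs/red:"); [print("  ",b[0].round(1),b[1],b[2].round(4)) for b in blob(d,roi,red,z-.019)[0]]
    print(" green", [(b[0].round(1),b[2].round(4)) for b in blob(d,roi,green,z)[0]])
    for th in (125,140,150):
        m=((h[...,2]>th)&(h[...,1]<50)).astype(np.uint8)
        m=cv2.morphologyEx(m,cv2.MORPH_OPEN,np.ones((3,3)))
        r,c=rect(d,m,roi,z); print(" rect",th,np.round(r[0],1),np.round(r[1],1),round(r[2],2))
E
```

```text
full top tabs/red:
   [288.5 197.7] 11 [0.5668 0.0075 0.081 ]
   [260.  200.5] 16 [0.5587 0.0724 0.081 ]
 green []
 rect 125 [575.8  44.9] [106.7  60.9] 6.91
 rect 140 [581.3  44.1] [93.1 57. ] 6.96
 rect 150 [580.6  44.1] [91.2 55.8] 6.63
flat top tabs/red:
   [192.4 250.7] 14 [0.4445 0.2264 0.041 ]
 green []
 rect 125 [468.4 254.8] [57.  97.4] 82.74
 rect 140 [468.7 254.4] [54.5 94.8] 82.56
 rect 150 [457.7 256. ] [53.3 71.3] 82.24
full sc tabs/red:
   [300.7 216.9] 10 [0.5487 0.0724 0.081 ]
   [270.4 221.5] 23 [0.5672 0.0101 0.081 ]
 green [(array([279.5, 209.3]), array([0.5498, 0.0279, 0.1   ])), (array([285. , 209.5]), array([0.5497, 0.0393, 0.1   ]))]
 rect 125 [594.5  44.4] [122.   56.4] 5.35
 rect 140 [595.6  44.5] [118.3  55.6] 5.59
 rect 150 [594.5  44.8] [112.   53.3] 6.49
flat sc tabs/red:
   [366.3 205.9] 21 [0.4492 0.2268 0.041 ]
 green []
 rect 125 [489.5 252.9] [ 56.3 136.6] 82.0
 rect 140 [505.1 250.6] [55.4 38.9] 80.3
 rect 150 [451.4 259.1] [53.4 51.9] 82.09
```

```bash
python3 - <<'E'
from h import *
t=load("top0"); s=load("scene0")
yel=lambda h,i:(h[...,0]>18)&(h[...,0]<32)&(h[...,1]>150)&(h[...,2]>150)
wht=lambda h,i:(h[...,2]>200)&(h[...,1]<40)
print("yellow top"); 
for b in blob(t,(235,150,315,240),yel,.03)[0]: print(b[0].round(1),b[1],b[2].round(4))
print("white deck");
for b in blob(t,(240,205,310,240),wht,.045)[0]: print(b[0].round(1),b[1],b[2].round(4))
# charger black housing at z .04 lower corners: hough-free edges: dark mask
roi=(235,140,315,240); x0,y0,x1,y1=roi
h=cv2.cvtColor(t["img"][y0:y1,x0:x1],cv2.COLOR_BGR2HSV)
print("tray")
roi=(360,190,470,280); x0,y0,x1,y1=roi
h=cv2.cvtColor(t["img"][y0:y1,x0:x1],cv2.COLOR_BGR2HSV)
m=(h[...,2]>180).astype(np.uint8); r,c=rect(t,m,roi,.016); print(np.round(r[0],1),np.round(r[1],1),r[2])
m=(h[...,2]<45).astype(np.uint8); m=cv2.morphologyEx(m,cv2.MORPH_OPEN,np.ones((3,3)));r,c=rect(t,m,roi,.005); print(np.round(r[0],1),np.round(r[1],1),r[2])
# brown pack extents at top z=.06
roi=(95,170,165,230); x0,y0,x1,y1=roi
h=cv2.cvtColor(t["img"][y0:y1,x0:x1],cv2.COLOR_BGR2HSV)
m=((h[...,0]>5)&(h[...,0]<30)&(h[...,1]>120)&(h[...,2]>60)).astype(np.uint8); r,c=rect(t,m,roi,.05); print("brown",cv2.boxPoints(r).round(0).tolist())
# small things: ferrule/elbow
print(ray(t,[(224,292),(352,290),(217,147)],.02).round(3))
E
```

```text
yellow top
[248.8 191.7] 186 [0.59  0.101 0.03 ]
[298.4 186.9] 67 [ 0.6048 -0.0176  0.03  ]
white deck
[262.5 214. ] 6 [0.5339 0.0665 0.045 ]
[293.3 220.1] 9 [ 0.5211 -0.0061  0.045 ]
[259.3 223. ] 15 [0.5123 0.0735 0.045 ]
tray
[ 502.7 -298.4] [151.6 173.4] 6.196758270263672
[ 503.2 -299.8] [128.4 149. ] 6.116906642913818
brown [[504.0, 400.0], [552.0, 313.0], [610.0, 345.0], [562.0, 432.0]]
[[ 0.352  0.152  0.02 ]
 [ 0.363 -0.147  0.02 ]
 [ 0.702  0.183  0.02 ]]
```

```bash
cat >> h.py <<'E'
from scipy.spatial.transform import Rotation as Ro
def plan(tgt,yaw_deg,base=None):
    """numbers for a move to TCP tgt with pack-yaw yaw_deg (tool x along -pack y)"""
    st=ctrl.get_state(); p=st["position"]; R=Ro.from_rotvec(st["tool_rot"]).as_matrix()
    a=np.degrees(np.arctan2(R[1,0],R[0,0])); want=yaw_deg-90
    d=R.T@(np.asarray(tgt)-p)
    print("p",p.round(4),"yaw",round(a+90,2),"tilt",np.degrees(np.arccos(-R[2,2])).round(2),"F",st["ft_force"].round(1),"T",st["torque"].round(2),"w",round(float(st["grip_width"]),3),"t",round(float(st["time"]),2))
    print("nums",(d/.3).round(4),"spin",round(-((want-a+180)%360-180)/180,4))
    return d
E
python3 - <<'E'
from h import *
plan((.5606,.0412,.18),6.7)
E
```

```text
p [ 0.1818 -0.6236  0.2356] yaw 16.26 tilt 0.1 F [-0.2  0.7 -0.3] T [0.06 0.02 0.01] w 1.0 t 0.1
nums [-1.7734 -1.8326  0.1881] spin 0.0531
```

Call:
drive_tool:
  rows:
    - [[-0.9,-0.92,0,0.03,0],[-0.9,-0.92,0,0.03,0],[-0.9,-0.92,0,0.03,0],[-0.9,-0.92,0,0.03,0],[-0.9,-0.92,0,0.03,0],[-0.9,-0.92,0,0.03,0],[-0.9,-0.92,0,0.03,0]]
  grip_force: 30

```text
time: 0.98
position: [0.3736, -0.2831, 0.2366]
tool_rot: [-2.429, 1.991, 0.0]
ft_force: [-0.3, 0.9, -0.4]
grip_width: 0.998
```

```bash
python3 - <<'E'
from h import *
plan((.5606,.0412,.18),6.7)
E
```

```text
p [ 0.3736 -0.2831  0.2366] yaw 11.31 tilt 0.03 F [-0.3  0.9 -0.4] T [ 0.   -0.04 -0.06] w 0.998 t 0.97
nums [-0.9375 -0.8232  0.1892] spin 0.0256
```

Call:
drive_tool:
  rows:
    - [[-0.938,-0.823,0.1,0.0256,0],[-0.938,-0.823,0.1,0.0256,0],[-0.938,-0.823,0.1,0.0256,0],[-0.938,-0.823,0.1,0.0256,0],[-0.938,-0.823,0.1,0.0256,0],[-0.938,-0.823,0.189,0.0256,0],[-0.938,-0.823,0.189,0.0256,0],[-0.938,-0.823,0.189,0.0256,0],[-0.938,-0.823,0.189,0.0256,0]]

```text
time: 2.1
position: [0.5608, 0.0328, 0.1802]
tool_rot: [2.335, -2.1, 0.002]
ft_force: [-0.1, 0.3, -0.4]
grip_width: 1.002
```

```bash
python3 - <<'E'
from h import *
plan((.5606,.0412,.076),6.7)
d=ctrl.get_image("scene");cv2.imwrite("pics/s1.png",cv2.resize(d["img"][130:330,200:400],(600,600)))
E
```

```text
p [0.5608 0.0328 0.1802] yaw 6.06 tilt 0.09 F [-0.1  0.3 -0.4] T [-0.02  0.02  0.03] w 1.002 t 2.1
nums [-0.0286 -0.0021  0.3474] spin -0.0035
```

View pics/s1.png

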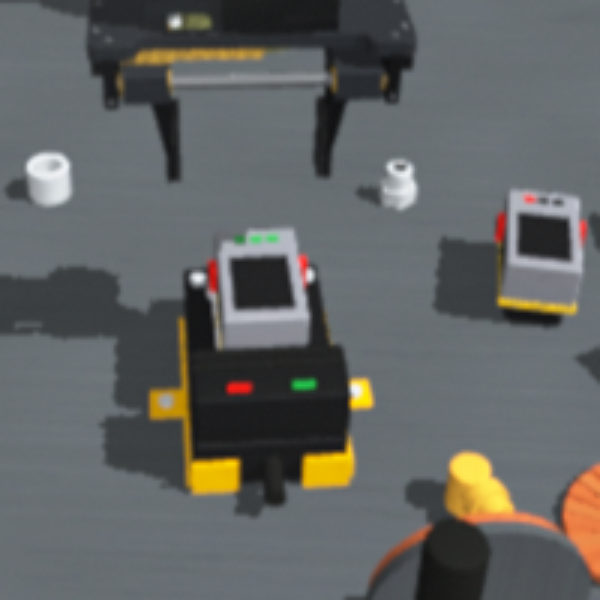

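Call:
drive_tool:
  rows:
    - [[-0.028,-0.002,0.1,-0.0035,0],[-0.028,-0.002,0.2,-0.0035,0],[-0.028,-0.002,0.2,-0.0035,0],[-0.028,-0.002,0.2,-0.0035,0]]

```text
time: 2.65
position: [0.5613, 0.0428, 0.1213]
tool_rot: [-2.349, 2.085, -0.003]
ft_force: [-0.1, -0.4, -0.2]
grip_width: 0.998
```

```bash
python3 - <<'E'
from h import *
plan((.5606,.0412,.076),6.7)
E
```

```text
p [0.5613 0.0428 0.1213] yaw 6.8 tilt 0.12 F [-0.1 -0.4 -0.2] T [-0.01  0.05  0.02] w 0.998 t 2.65
nums [0.005  0.0032 0.151 ] spin 0.0005
```

Call:
drive_tool:
  rows:
    - [[0.005,0.003,0.1,0,0],[0.005,0.003,0.15,0,0],[0.005,0.003,0.15,0,0],[0.005,0.003,0.15,0,0]]

```text
time: 3.15
position: [0.5606, 0.0424, 0.0759]
tool_rot: [-2.35, 2.083, -0.002]
ft_force: [-0.1, -0.7, 0.5]
grip_width: 0.997
```

```bash
python3 - <<'E'
from h import *
plan((.5606,.0412,.076),6.7)
d=ctrl.get_image("top");cv2.imwrite("pics/t2.png",cv2.resize(d["img"][130:250,215:335],(600,600)))
d=ctrl.get_image("scene");cv2.imwrite("pics/s2.png",cv2.resize(d["img"][170:290,220:340],(600,600)))
E
```

```text
p [0.5606 0.0424 0.0759] yaw 6.88 tilt 0.1 F [-0.1 -0.7  0.5] T [ 0.03  0.02 -0.01] w 0.997 t 3.15
nums [ 0.0038  0.0005 -0.0002] spin 0.001
```

View pics/s2.png

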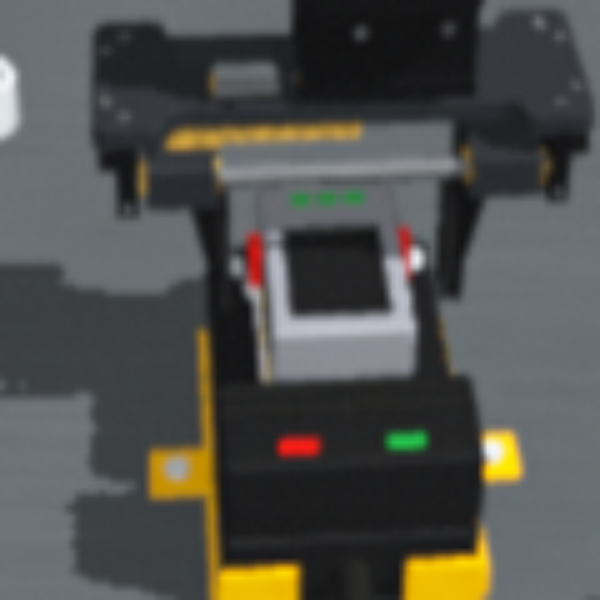

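Call:
drive_tool:
  rows:
    - [[0.002,0,0,0.001,55],[0.002,0,0,0.001,65],[0.002,0,0,0.001,75],[0.002,0,0,0.001,75]]
  grip_force: 25

```text
time: 3.75
position: [0.5598, 0.041, 0.0749]
tool_rot: [2.346, -2.088, 0.0]
ft_force: [-2.1, -1.1, 2.0]
grip_width: 0.725
```

```bash
python3 - <<'E'
from h import *
plan((.5606,.0412,.076),6.7)
d=ctrl.get_image("top");cv2.imwrite("pics/t3.png",cv2.resize(d["img"][130:250,215:335],(600,600)))
d=ctrl.get_image("scene");cv2.imwrite("pics/s3.png",cv2.resize(d["img"][170:290,220:340],(600,600)))
E
```

```text
p [0.5598 0.041  0.0749] yaw 6.67 tilt 0.04 F [-2.1 -1.1  2. ] T [-0.21  0.23 -0.03] w 0.725 t 3.75
nums [-0.0002 -0.0029 -0.0036] spin -0.0002
```

View pics/s3.png

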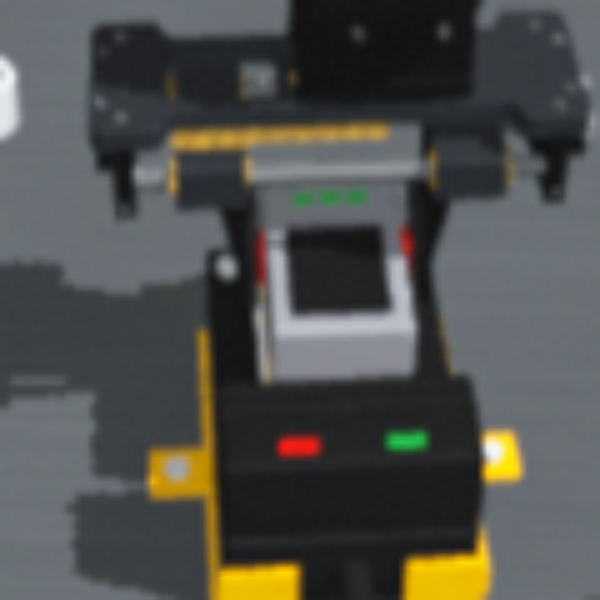

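Call:
drive_tool:
  rows:
    - [[0,0,0,0,85],[0,0,0,0,95],[0,0,0,0,110],[0,0,0,0,110],[0,0,0,0,110]]
  grip_force: 30

```text
time: 4.47
position: [0.5593, 0.0407, 0.0749]
tool_rot: [2.346, -2.087, 0.0]
ft_force: [-3.5, -3.2, 4.8]
grip_width: 0.643
```

```bash
python3 - <<'E'
from h import *
plan((.5606,.0412,.076),6.7)
E
```

```text
p [0.5593 0.0407 0.0749] yaw 6.68 tilt 0.11 F [-3.5 -3.2  4.8] T [-0.64  0.77  0.02] w 0.643 t 4.47
nums [-0.0012 -0.0044 -0.0038] spin -0.0001
```

Call:
drive_tool:
  rows:
    - [[0,0.005,-0.001,0,115],[0,0.012,-0.001,0,115],[0,0.02,-0.001,0,115],[0,0.03,-0.001,0,115]]

```text
time: 4.97
position: [0.5512, 0.0399, 0.0749]
tool_rot: [-2.347, 2.088, -0.002]
ft_force: [1.8, -5.2, -0.4]
grip_width: 0.642
```

```bash
python3 - <<'E'
from h import *
plan((.5606,.0412,.076),6.7)
d=ctrl.get_image("top");cv2.imwrite("pics/t4.png",cv2.resize(d["img"][130:250,215:335],(600,600)))
d=ctrl.get_image("scene");cv2.imwrite("pics/s4.png",cv2.resize(d["img"][170:290,220:340],(600,600)))
E
```

```text
p [0.5512 0.0399 0.0749] yaw 6.68 tilt 0.06 F [ 1.8 -5.2 -0.4] T [-1.14 -0.31  0.  ] w 0.642 t 4.97
nums [-0.0006 -0.0316 -0.0035] spin -0.0001
```

View pics/s4.png

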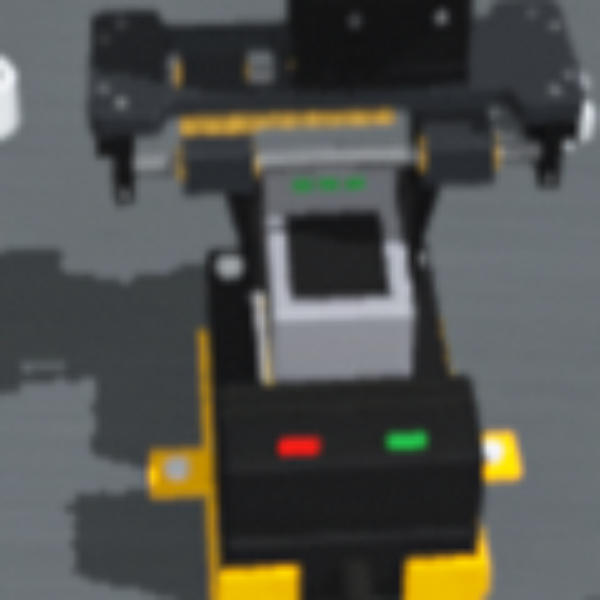

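Call:
drive_tool:
  rows:
    - [[0.003,0.02,0,0,115],[0.003,0.04,0,0,115],[0.003,0.07,0,0,115],[0.003,0.1,0,0,115],[0.003,0.13,0,0,115]]

```text
time: 5.7
position: [0.5112, 0.0355, 0.075]
tool_rot: [2.348, -2.087, -0.001]
ft_force: [0.5, -2.0, -3.7]
grip_width: 0.644
```

```bash
python3 - <<'E'
from h import *
plan((.5606,.0412,.076),6.7)
E
```

```text
p [0.5112 0.0355 0.075 ] yaw 6.72 tilt 0.04 F [ 0.5 -2.  -3.7] T [-0.4  -0.13 -0.07] w 0.644 t 5.7
nums [ 0.0004 -0.1659 -0.0035] spin 0.0001
```

Call:
drive_tool:
  rows:
    - [[0,0.05,0,0,115],[0,0.1,0,0,115],[0,0.15,0,0,115],[0,0.2,0,0,115],[0,0.21,0,0,115],[0,0.21,-0.06,0,115],[0,0.21,-0.15,0,115],[0,0.21,-0.25,0,115],[0,0.21,-0.25,0,115]]

```text
time: 6.82
position: [0.4517, 0.028, 0.1521]
tool_rot: [-2.345, 2.086, -0.007]
ft_force: [-0.6, 0.2, -4.4]
grip_width: 0.647
```

```bash
python3 - <<'E'
from h import *
plan((.483,-.299,.15),6.2)
d=ctrl.get_image("top");cv2.imwrite("pics/t5.png",d["img"]);pickle.dump(d,open("top5.pkl","wb"))
d=ctrl.get_image("scene");cv2.imwrite("pics/s5.png",d["img"]);pickle.dump(d,open("scene5.pkl","wb"))
E
```

```text
p [0.4517 0.028  0.1521] yaw 6.71 tilt 0.31 F [-0.6  0.2 -4.4] T [-0.03  0.04  0.01] w 0.647 t 6.83
nums [1.0948 0.0237 0.0083] spin 0.0028
```

View pics/s5.png

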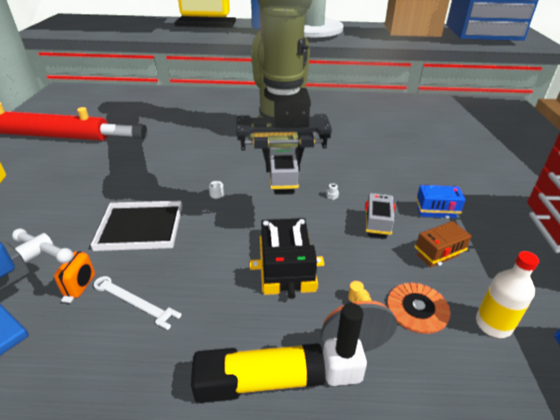

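View pics/t5.png

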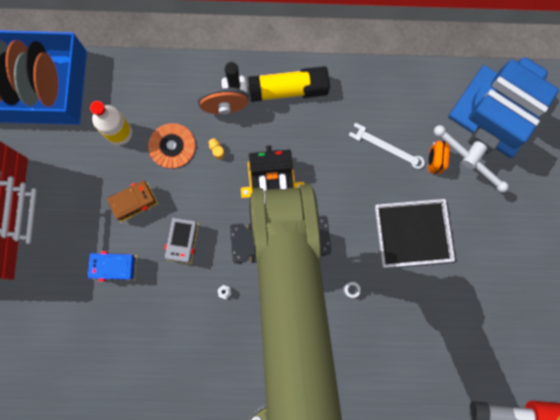

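Call:
drive_tool:
  rows:
    - [[0.15,0.0,0,0.003,115],[0.35,0.01,0,0.003,115],[0.55,0.024,0,0.003,115],[0.75,0.024,0.05,0.003,115],[0.92,0.024,0.1,0.003,115],[0.99,0.024,0.15,0.003,115],[0.99,0.024,0.15,0.003,115]]

```text
time: 7.8
position: [0.4747, -0.2689, 0.1014]
tool_rot: [2.333, -2.102, -0.01]
ft_force: [-0.7, 1.6, -3.4]
grip_width: 0.645
```

```bash
python3 - <<'E'
from h import *
plan((.483,-.301,.041),6.2)
E
```

```text
p [ 0.4747 -0.2689  0.1014] yaw 5.97 tilt 0.38 F [-0.7  1.6 -3.4] T [ 0.05  0.09 -0.02] w 0.645 t 7.8
nums [ 0.1102 -0.0175  0.2009] spin -0.0013
```

Call:
drive_tool:
  rows:
    - [[0.1,-0.017,0.03,0,115],[0.1,-0.017,0.08,0,115],[0.1,-0.017,0.13,0,115],[0.1,-0.017,0.16,0,115],[0.1,-0.017,0.16,0,115]]

```text
time: 8.43
position: [0.4849, -0.2961, 0.0562]
tool_rot: [2.339, -2.097, -0.003]
ft_force: [0.6, 0.4, -3.4]
grip_width: 0.644
```

```bash
python3 - <<'E'
from h import *
plan((.483,-.301,.0399),6.2)
d=ctrl.get_image("scene");cv2.imwrite("pics/s6.png",cv2.resize(d["img"][130:280,60:240],(720,600)))
E
```

```text
p [ 0.4849 -0.2961  0.0562] yaw 6.23 tilt 0.12 F [ 0.6  0.4 -3.4] T [ 0.03  0.08 -0.04] w 0.644 t 8.43
nums [0.0156 0.008  0.0543] spin 0.0002
```

View pics/s6.png

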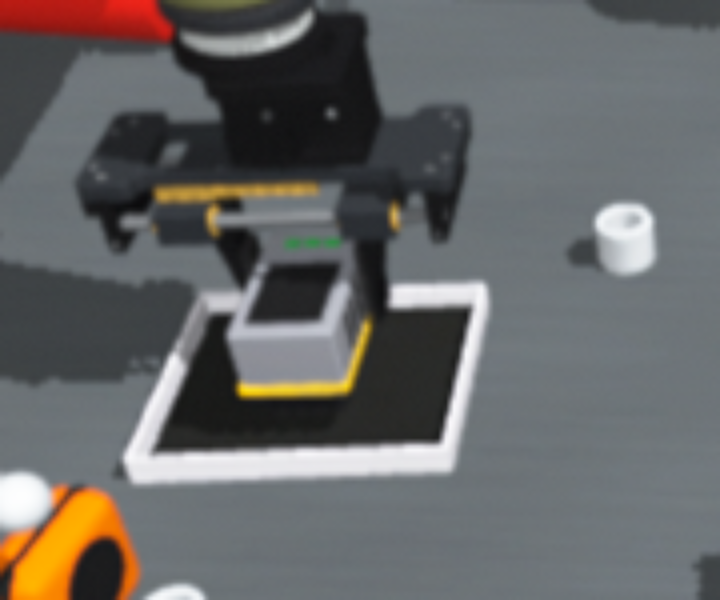

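Over the tray. Lowering slowly, about 1.5 mm per row near contact.

Call:
drive_tool:
  rows:
    - [[0.01,0.005,0.02,0,115],[0.01,0.005,0.035,0,115],[0.01,0.005,0.042,0,115],[0.01,0.005,0.047,0,115],[0.01,0.005,0.052,0,115],[0.01,0.005,0.055,0,115],[0.01,0.005,0.055,0,115]]

```text
time: 9.35
position: [0.4843, -0.3005, 0.0406]
tool_rot: [2.338, -2.099, 0.0]
ft_force: [0.6, -0.8, -4.0]
grip_width: 0.646
```

```bash
python3 - <<'E'
from h import *
plan((.483,-.301,.0399),6.2)
E
```

```text
p [ 0.4843 -0.3005  0.0406] yaw 6.17 tilt 0.01 F [ 0.6 -0.8 -4. ] T [-0.    0.07 -0.03] w 0.646 t 9.35
nums [0.0011 0.0046 0.0024] spin -0.0002
```

Call:
drive_tool:
  rows:
    - [[0,0,0.003,0,115],[0,0,0.006,0,115],[0,0,0.006,0,115]]

```text
time: 9.72
position: [0.4848, -0.3008, 0.0399]
tool_rot: [2.337, -2.099, 0.002]
ft_force: [-3.0, 1.6, 6.5]
grip_width: 0.642
```

```bash
python3 - <<'E'
from h import *
plan((.483,-.301,.0399),6.2)
E
```

```text
p [ 0.4848 -0.3008  0.0399] yaw 6.16 tilt 0.07 F [-3.   1.6  6.5] T [ 0.2   0.57 -0.  ] w 0.642 t 9.72
nums [-0.      0.006   0.0001] spin -0.0002
```

Call:
drive_tool:
  rows:
    - [[0,0,0,0,80],[0,0,0,0,50],[0,0,0,0,0],[0,0,0,0,0],[0,0,0,0,0],[0,0,-0.1,0,0],[0,0,-0.25,0,0],[0,0,-0.4,0,0],[0,0,-0.4,0,0]]

```text
time: 10.85
position: [0.4869, -0.3018, 0.163]
tool_rot: [-2.337, 2.098, -0.013]
ft_force: [-0.4, -0.3, 0.7]
grip_width: 1.004
```

```bash
python3 - <<'E'
from h import *
from math import *
y=radians(-7.4); c=np.array([.4686,.2545]); g=c+.012*np.array([cos(y),sin(y)]); print(g)
plan((g[0],g[1],.15),-7.4)
d=ctrl.get_image("scene");cv2.imwrite("pics/s7.png",cv2.resize(d["img"][130:280,60:240],(720,600)))
E
```

```text
[0.48050005 0.25295445]
p [ 0.4869 -0.3018  0.163 ] yaw 6.16 tilt 0.47 F [-0.4 -0.3  0.7] T [-0.03 -0.    0.04] w 1.004 t 10.85
nums [-1.8409 -0.1772  0.0345] spin 0.0754
```

View pics/s7.png

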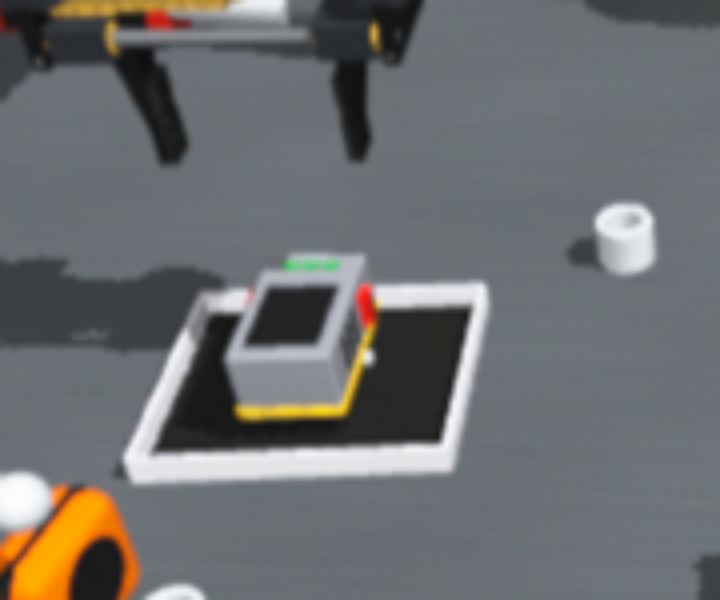

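Call:
drive_tool:
  rows:
    - [[-0.2,0,0,0.01,0],[-0.4,0,0,0.02,0],[-0.6,-0.02,0,0.03,0],[-0.8,-0.05,0,0.04,0],[-0.98,-0.09,0,0.04,0],[-0.98,-0.09,0,0.04,0]]

```text
time: 11.65
position: [0.4787, -0.0001, 0.1577]
tool_rot: [2.211, -2.232, -0.004]
ft_force: [-0.6, -1.6, -0.5]
grip_width: 0.998
```

```bash
python3 - <<'E'
from h import *
plan((.4805,.253,.12),-7.4)
E
```

```text
p [ 4.787e-01 -1.000e-04  1.577e-01] yaw -0.53 tilt 0.14 F [-0.6 -1.6 -0.5] T [-0.04 -0.03 -0.01] w 0.998 t 11.65
nums [-0.8436  0.0017  0.127 ] spin 0.0382
```

Call:
drive_tool:
  rows:
    - [[-0.2,0,0,0.01,0],[-0.4,0,0,0.02,0],[-0.6,0,0.03,0.038,0],[-0.75,0,0.06,0.038,0],[-0.82,0,0.1,0.038,0],[-0.82,0,0.1,0.038,0],[-0.82,0,0.1,0.038,0]]

```text
time: 12.52
position: [0.4842, 0.2387, 0.1281]
tool_rot: [2.06, -2.369, 0.0]
ft_force: [0.2, -0.1, 0.1]
grip_width: 0.996
```

```bash
python3 - <<'E'
from h import *
plan((.4805,.253,.036),-7.4)
d=ctrl.get_image("scene");cv2.imwrite("pics/s8.png",cv2.resize(d["img"][110:260,320:470],(600,600)))
E
```

```text
p [0.4842 0.2387 0.1281] yaw -7.98 tilt 0.11 F [ 0.2 -0.1  0.1] T [ 0.01  0.03 -0.04] w 0.996 t 12.53
nums [-0.046   0.0186  0.3069] spin -0.0032
```

View pics/s8.png

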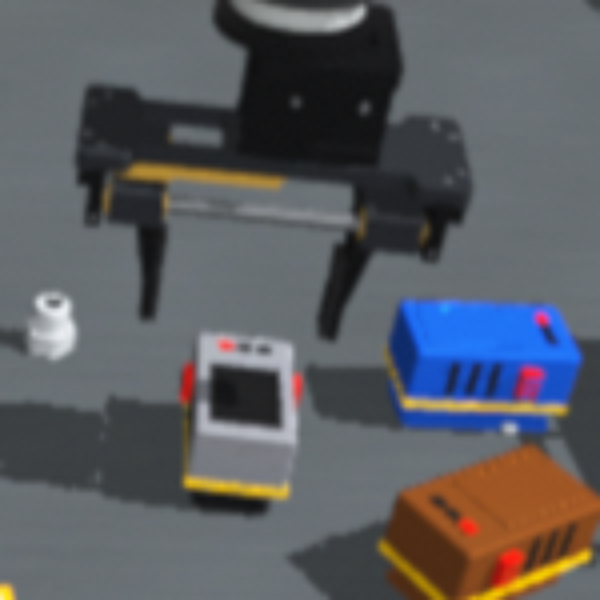

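Call:
drive_tool:
  rows:
    - [[-0.046,0.018,0.05,-0.003,0],[-0.046,0.018,0.12,-0.003,0],[-0.046,0.018,0.12,-0.003,0]]

```text
time: 12.95
position: [0.4788, 0.254, 0.0902]
tool_rot: [2.072, -2.355, -0.002]
ft_force: [-0.0, 0.5, 0.5]
grip_width: 0.998
```

```bash
python3 - <<'E'
from h import *
plan((.4805,.253,.0355),-7.4)
d=ctrl.get_image("scene");cv2.imwrite("pics/s9.png",cv2.resize(d["img"][140:240,340:440],(600,600)))
E
```

```text
p [0.4788 0.254  0.0902] yaw -7.31 tilt 0.28 F [-0.   0.5  0.5] T [0.08 0.01 0.01] w 0.998 t 12.95
nums [ 0.0021 -0.0069  0.1823] spin 0.0005
```

View pics/s9.png

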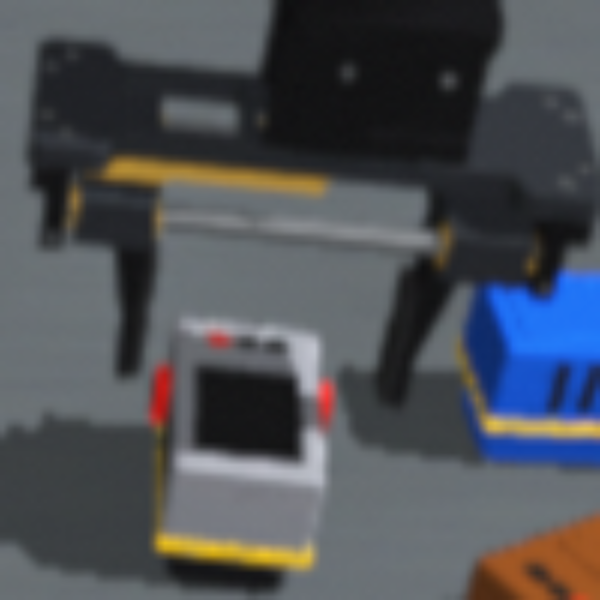

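Call:
drive_tool:
  rows:
    - [[0.002,-0.007,0.07,0,0],[0.002,-0.007,0.14,0,0],[0.002,-0.007,0.184,0,0],[0.002,-0.007,0.184,0,0],[0.002,-0.007,0.184,0,0]]

```text
time: 13.62
position: [0.4829, 0.2546, 0.0379]
tool_rot: [-2.075, 2.358, 0.0]
ft_force: [-0.7, 0.3, 0.3]
grip_width: 1.001
```

```bash
python3 - <<'E'
from h import *
plan((.4805,.253,.0349),-7.4)
d=ctrl.get_image("scene");cv2.imwrite("pics/s10.png",cv2.resize(d["img"][140:240,340:440],(600,600)))
d=ctrl.get_image("top");cv2.imwrite("pics/t10.png",cv2.resize(d["img"][190:290,130:230],(600,600)))
E
```

```text
p [0.4829 0.2546 0.0379] yaw -7.33 tilt 0.03 F [-0.7  0.3  0.3] T [ 0.01  0.   -0.  ] w 1.001 t 13.62
nums [0.0062 0.0071 0.01  ] spin 0.0004
```

View pics/s10.png

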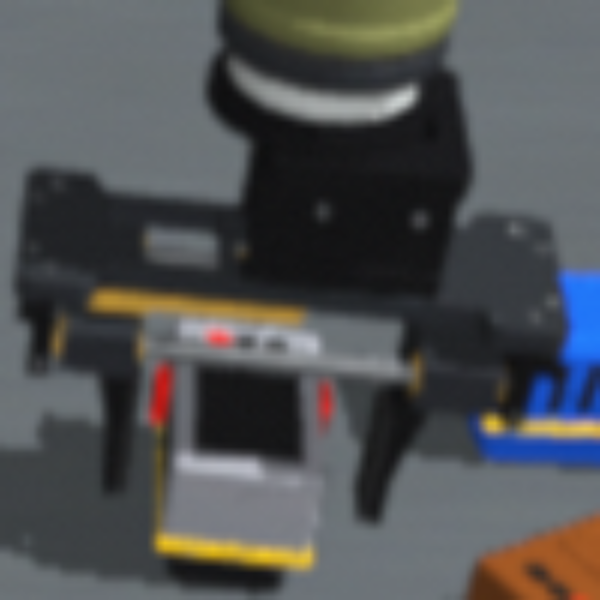

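View pics/t10.png

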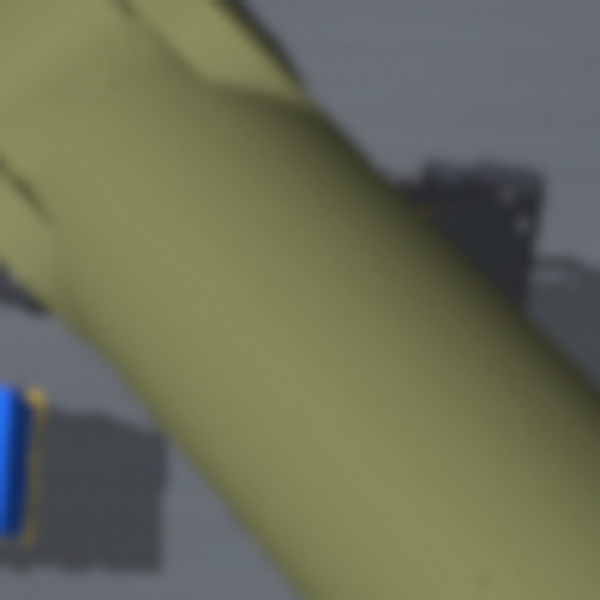

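Call:
drive_tool:
  rows:
    - [[0.005,0.006,0.01,0,0],[0.005,0.006,0.01,0,40],[0.005,0.006,0.01,0,70],[0.005,0.006,0.01,0,85],[0.005,0.006,0.01,0,100],[0.005,0.006,0.01,0,115],[0.005,0.006,0.01,0,115],[0.005,0.006,0.01,0,115]]
  grip_force: 40

```text
time: 14.72
position: [0.4807, 0.2529, 0.0346]
tool_rot: [2.075, -2.359, 0.0]
ft_force: [-0.0, 0.0, 0.3]
grip_width: 0.64
```

```bash
python3 - <<'E'
from h import *
plan((.4805,.253,.0349),-7.4)
d=ctrl.get_image("scene");cv2.imwrite("pics/s11.png",cv2.resize(d["img"][140:240,340:440],(600,600)))
E
```

```text
p [0.4807 0.2529 0.0346] yaw -7.34 tilt 0.01 F [-0.   0.   0.3] T [-0.05  0.02  0.05] w 0.64 t 14.72
nums [-0.0003  0.0006 -0.0009] spin 0.0004
```

View pics/s11.png

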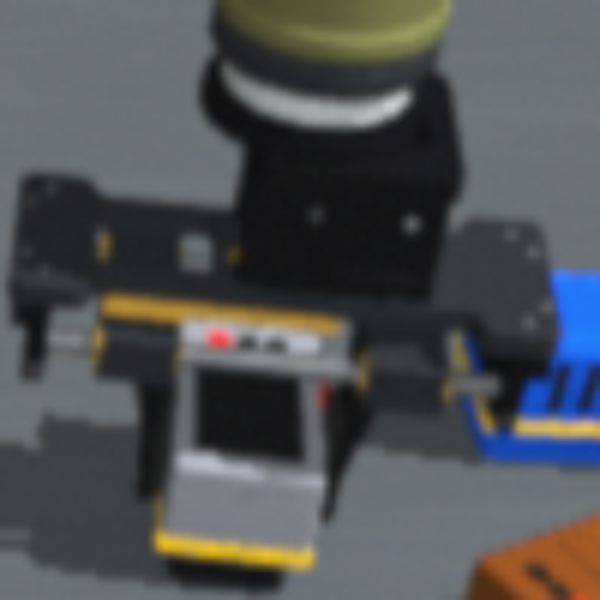

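Call:
drive_tool:
  rows:
    - [[0,0,-0.04,0,115],[0,0,-0.14,0,115],[0,0,-0.22,0,115],[0,0,-0.25,0,115],[0.15,0,-0.25,-0.03,115],[0.35,0,-0.25,-0.078,115],[0.5,0,-0.25,-0.078,115],[0.5,0,-0.25,-0.078,115],[0.5,0,-0.25,-0.078,115]]

```text
time: 15.9
position: [0.4612, 0.1045, 0.1094]
tool_rot: [-2.347, 2.088, 0.001]
ft_force: [0.1, 0.7, -3.7]
grip_width: 0.637
```

```bash
python3 - <<'E'
from h import *
plan((.478,.031,.105),6.7)
d=ctrl.get_image("scene");cv2.imwrite("pics/s12.png",d["img"]);pickle.dump(d,open("scene12.pkl","wb"))
t=ctrl.get_image("top");cv2.imwrite("pics/t12.png",t["img"]);pickle.dump(t,open("top12.pkl","wb"))
cv2.imwrite("pics/c12.png",np.hstack([cv2.resize(d["img"][200:300,240:340],(400,400),interpolation=cv2.INTER_CUBIC),cv2.resize(t["img"][140:240,225:325],(400,400),interpolation=cv2.INTER_CUBIC)]))
E
```

```text
p [0.4612 0.1045 0.1094] yaw 6.67 tilt 0.03 F [ 0.1  0.7 -3.7] T [ 0.11 -0.02  0.03] w 0.637 t 15.9
nums [ 0.2497 -0.0272  0.0145] spin -0.0001
```

View pics/c12.png

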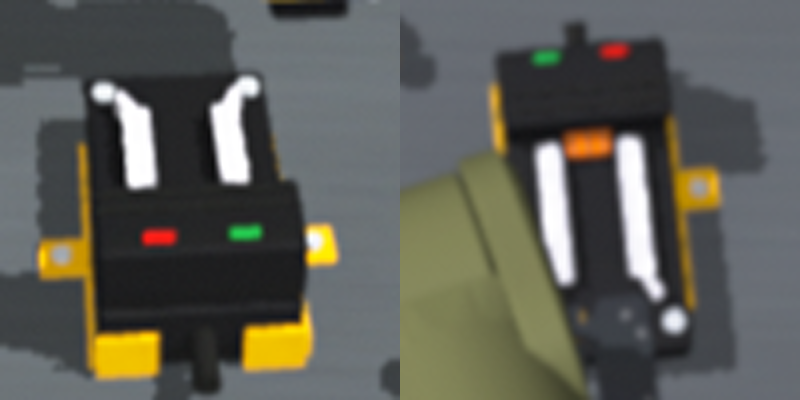

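View pics/s12.png

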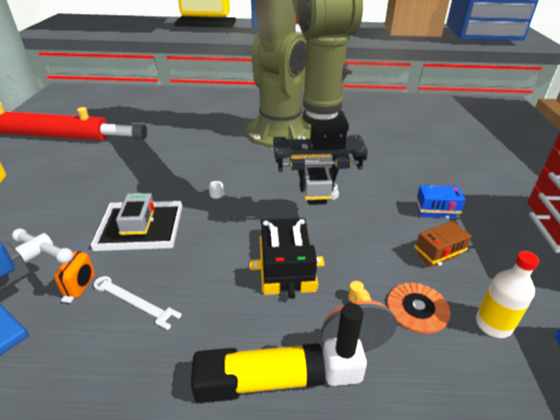

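```bash
python3 - <<'E'
from h import *
from math import *
for nm,rois in (("top12",((256,170,272,212),(276,170,290,212))),("scene12",((262,228,281,248),(290,224,304,248)))):
    d=load(nm); L=[]
    for roi in rois:
        x0,y0,x1,y1=roi; h=cv2.cvtColor(d["img"][y0:y1,x0:x1],cv2.COLOR_BGR2HSV)
        m=((h[...,2]>170)&(h[...,1]<60)); rows=[]
        for r in range(m.shape[0]):
            c=np.flatnonzero(m[r]); 
            if len(c)>=4: rows.append((c.mean()+x0,r+y0,len(c)))
        rows=np.array(rows); X=ray(d,rows[:,:2],.0525)
        p=np.polyfit(X[:,0],X[:,1],1); L.append(p); print(nm,len(rows),rows[:,2].mean(),"yaw",degrees(atan(p[0])).__round__(2),"y@.53",np.polyval(p,.53).round(4),"y@.58",np.polyval(p,.58).round(4),X[[0,-1],0].round(3))
    print(" mid y@.53",(np.polyval(L[0],.53)+np.polyval(L[1],.53))/2,"y@.58",(np.polyval(L[0],.58)+np.polyval(L[1],.58))/2)
x=lambda X:.0405+.1175*(X-.5593); print("grip line",x(.53),x(.58))
for a,b in (("scene0","scene12"),("top0","top12")):
    roi=(268,252,310,266) if a[0]=="s" else (255,148,290,162)
    for n in (a,b):
        print(n,[(q[0].round(2),q[1]) for q in blob(load(n),roi,lambda h,i:(h[...,1]>120)&(h[...,2]>90),.07)[0]])
E
```

```text
top12 33 6.03030303030303 yaw 8.21 y@.53 0.058 y@.58 0.0652 [0.621 0.545]
top12 37 6.135135135135135 yaw 8.17 y@.53 0.01 y@.58 0.0172 [0.627 0.541]
 mid y@.53 0.03401644313959115 y@.58 0.04121405751144442
scene12 19 7.157894736842105 yaw 6.87 y@.53 0.0124 y@.58 0.0184 [0.554 0.61 ]
scene12 22 6.636363636363637 yaw 4.93 y@.53 0.0625 y@.58 0.0668 [0.538 0.605]
 mid y@.53 0.03745538669139511 y@.58 0.04262318524693434
grip line 0.03705725 0.04293224999999999
scene0 [(array([279.1 , 258.95]), np.int32(42)), (array([300.88, 257.55]), np.int32(33))]
scene12 [(array([279.1 , 258.95]), np.int32(42)), (array([300.88, 257.55]), np.int32(33))]
top0 [(array([278.15, 152.37]), np.int32(27)), (array([260.85, 153.95]), np.int32(20))]
top12 [(array([278.04, 152.43]), np.int32(28)), (array([260.85, 153.95]), np.int32(20))]
```

Call:
drive_tool:
  rows:
    - [[0.15,-0.015,0.01,0,115],[0.25,-0.027,0.01,0,115],[0.25,-0.027,0.01,0,115],[0.25,-0.027,0.01,0,115]]

```text
time: 16.5
position: [0.4782, 0.0325, 0.1065]
tool_rot: [-2.349, 2.085, 0.002]
ft_force: [0.1, 0.4, -4.6]
grip_width: 0.642
```

```bash
python3 - <<'E'
from h import *
plan((.478,.0304,.0755),6.7)
E
```

```text
p [0.4782 0.0325 0.1065] yaw 6.83 tilt 0.08 F [ 0.1  0.4 -4.6] T [ 0.08 -0.1   0.01] w 0.642 t 16.5
nums [0.007  0.0015 0.1034] spin 0.0007
```

Call:
drive_tool:
  rows:
    - [[0.006,0.0015,0.05,0,115],[0.006,0.0015,0.09,0,115],[0.006,0.0015,0.1,0,115],[0.006,0.0015,0.1,0,115],[0.006,0.0015,0.1,0,115]]

```text
time: 17.12
position: [0.4784, 0.0289, 0.0769]
tool_rot: [-2.347, 2.087, -0.001]
ft_force: [-0.2, -0.4, -3.7]
grip_width: 0.64
```

```bash
python3 - <<'E'
from h import *
plan((.478,.0304,.0753),6.7)
d=ctrl.get_image("scene");cv2.imwrite("pics/s13.png",cv2.resize(d["img"][170:290,220:340],(600,600)))
E
```

```text
p [0.4784 0.0289 0.0769] yaw 6.71 tilt 0.04 F [-0.2 -0.4 -3.7] T [ 0.01 -0.06  0.03] w 0.64 t 17.12
nums [-0.0052  0.0007  0.0054] spin 0.0001
```

View pics/s13.png

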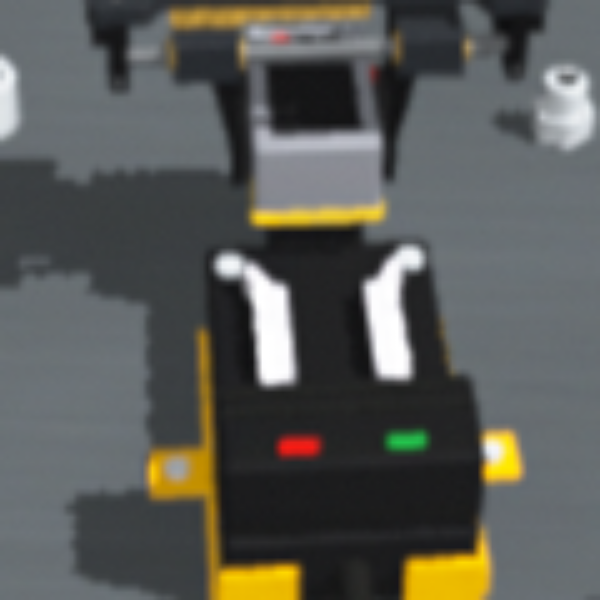

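Call:
drive_tool:
  rows:
    - [[-0.004,-0.01,0.005,0,115],[-0.004,-0.03,0.005,0,115],[-0.004,-0.055,0.005,0,115],[-0.004,-0.08,0.005,0,115],[-0.004,-0.09,0.005,0,115],[-0.004,-0.09,0.005,0,115]]

```text
time: 17.92
position: [0.5048, 0.0333, 0.075]
tool_rot: [2.348, -2.088, -0.001]
ft_force: [-0.8, -0.6, -3.3]
grip_width: 0.637
```

```bash
cat >> h.py <<'E'
def line(off=.0400):
    p=ctrl.get_state()["position"]; print("y err to line",round(p[1]-(off+.1175*(p[0]-.5593)),4))
E
python3 - <<'E'
from h import *
plan((.58,.0424,.0753),6.7);line()
E
```

```text
p [0.5048 0.0333 0.075 ] yaw 6.71 tilt 0.03 F [-0.8 -0.6 -3.3] T [ 0.01 -0.03 -0.01] w 0.637 t 17.93
nums [-0.0009 -0.2524 -0.001 ] spin 0.0001
y err to line -0.0003
```

Call:
drive_tool:
  rows:
    - [[0,-0.015,-0.001,0,115],[0,-0.03,-0.001,0,115],[0,-0.045,-0.001,0,115],[0,-0.06,-0.001,0,115],[0,-0.075,-0.001,0,115],[0,-0.085,-0.001,0,115]]

```text
time: 18.68
position: [0.5304, 0.0362, 0.0754]
tool_rot: [-2.348, 2.088, 0.0]
ft_force: [0.2, -0.1, -4.5]
grip_width: 0.643
```

```bash
python3 - <<'E'
from h import *
plan((.58,.0424,.0753),6.7);line()
E
```

```text
p [0.5304 0.0362 0.0754] yaw 6.71 tilt 0.0 F [ 0.2 -0.1 -4.5] T [-0.   -0.02 -0.07] w 0.643 t 18.68
nums [-0.0013 -0.1667  0.0004] spin 0.0
y err to line -0.0004
```

Call:
drive_tool:
  rows:
    - [[0,-0.015,0,0,115],[0,-0.03,0,0,115],[0,-0.045,0,0,115],[0,-0.06,0,0,115],[0,-0.075,0,0,115],[0,-0.08,0,0,115]]

```text
time: 19.42
position: [0.5542, 0.039, 0.0754]
tool_rot: [-2.347, 2.088, -0.0]
ft_force: [-1.0, -0.2, -5.0]
grip_width: 0.644
```

```bash
python3 - <<'E'
from h import *
plan((.592,.0424,.0753),6.7);line()
E
```

```text
p [0.5542 0.039  0.0754] yaw 6.7 tilt 0.01 F [-1.  -0.2 -5. ] T [ 0.07  0.02 -0.01] w 0.644 t 19.43
nums [ 0.0033 -0.1264  0.0004] spin 0.0
y err to line -0.0004
```

Call:
drive_tool:
  rows:
    - [[0,-0.01,0,0,115],[0,-0.02,0,0,115],[0,-0.03,0,0,115],[0,-0.04,0,0,115],[0,-0.05,0,0,115],[0,-0.05,0,0,115]]
  grip_force: 50

```text
time: 20.18
position: [0.5688, 0.0406, 0.0753]
tool_rot: [2.347, -2.088, -0.0]
ft_force: [-0.3, -0.3, -4.3]
grip_width: 0.638
```

```bash
python3 - <<'E'
from h import *
plan((.592,.0424,.0753),6.7);line()
d=ctrl.get_image("scene");cv2.imwrite("pics/s14.png",cv2.resize(d["img"][170:290,220:340],(600,600)));pickle.dump(d,open("scene14.pkl","wb"))
print([(q[0].round(2),q[1]) for q in blob(d,(268,245,310,280),lambda h,i:(h[...,1]>120)&(h[...,2]>90),.07)[0]])
E
```

```text
p [0.5688 0.0406 0.0753] yaw 6.7 tilt 0.02 F [-0.3 -0.3 -4.3] T [-0.1  -0.01 -0.  ] w 0.638 t 20.18
nums [ 0.0029 -0.0774  0.    ] spin -0.0
y err to line -0.0006
[(array([300.88, 257.55]), np.int32(33)), (array([279.1 , 258.95]), np.int32(42))]
```

View pics/s14.png

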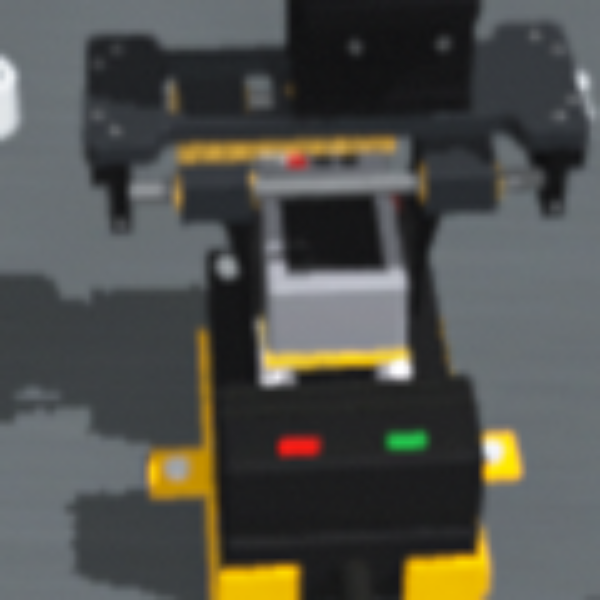

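Call:
drive_tool:
  rows:
    - [[0,-0.008,0,0,115],[0,-0.016,0,0,115],[0,-0.024,0,0,115],[0,-0.032,0,0,115],[0,-0.032,0,0,115]]

```text
time: 20.85
position: [0.5793, 0.0418, 0.0756]
tool_rot: [-2.346, 2.087, -0.002]
ft_force: [-0.1, -0.3, -4.9]
grip_width: 0.641
```

```bash
cat > q.py <<'E'
from h import *
plan((.592,.0424,.0753),6.7);line()
d=ctrl.get_image("scene")
print([(q[0].round(2),q[1]) for q in blob(d,(268,245,310,285),lambda h,i:(h[...,1]>120)&(h[...,2]>90),.07)[0]])
cv2.imwrite("pics/now.png",cv2.resize(d["img"][190:280,235:325],(600,600)))
E
python3 q.py
```

```text
p [0.5793 0.0418 0.0756] yaw 6.7 tilt 0.11 F [-0.1 -0.3 -4.9] T [-0.02 -0.17 -0.01] w 0.641 t 20.85
nums [ 0.0031 -0.0423  0.0011] spin -0.0
y err to line -0.0005
[(array([285.02, 245.4 ]), np.int32(48)), (array([300.88, 257.55]), np.int32(33)), (array([279.1 , 258.95]), np.int32(42)), (array([273.93, 283.29]), np.int32(28)), (array([305.11, 282.54]), np.int32(35))]
```

View pics/now.png

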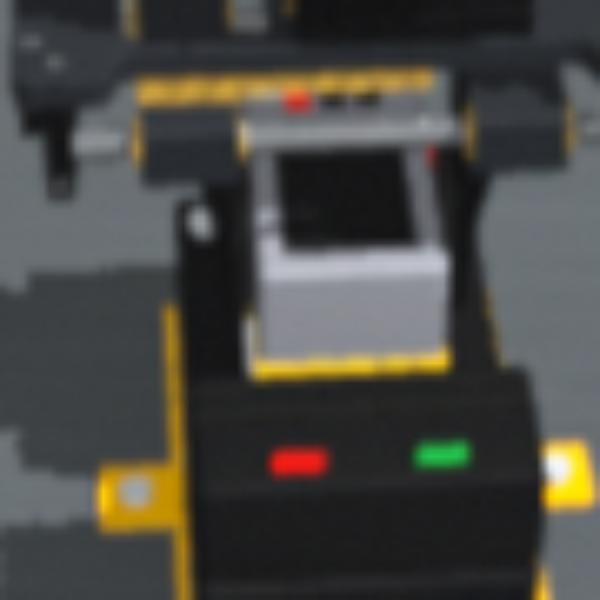

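Call:
drive_tool:
  rows:
    - [[0,-0.006,0,0,115],[0,-0.012,0,0,115],[0,-0.018,0,0,115],[0,-0.018,0,0,115]]

```text
time: 21.4
position: [0.584, 0.0424, 0.0755]
tool_rot: [-2.347, 2.088, -0.0]
ft_force: [1.0, 0.2, -4.6]
grip_width: 0.638
```

```bash
python3 q.py
```

```text
p [0.584  0.0424 0.0755] yaw 6.7 tilt 0.03 F [ 1.   0.2 -4.6] T [-0.08  0.02  0.05] w 0.638 t 21.4
nums [ 0.0032 -0.0265  0.0005] spin 0.0
y err to line -0.0005
[(array([300.88, 257.55]), np.int32(33)), (array([279.1 , 258.95]), np.int32(42)), (array([273.89, 283.33]), np.int32(27)), (array([305.11, 282.54]), np.int32(35))]
```

Call:
drive_tool:
  rows:
    - [[0,-0.005,0,0,115],[0,-0.01,0,0,115],[0,-0.015,0,0,115],[0,-0.015,0,0,115]]

```text
time: 21.95
position: [0.5884, 0.043, 0.0754]
tool_rot: [-2.347, 2.088, -0.0]
ft_force: [-0.9, -0.6, -4.8]
grip_width: 0.636
```

```bash
python3 q.py
```

```text
p [0.5884 0.043  0.0754] yaw 6.7 tilt 0.02 F [-0.9 -0.6 -4.8] T [-0.1   0.06 -0.  ] w 0.636 t 21.95
nums [ 0.0032 -0.0117  0.0004] spin 0.0
y err to line -0.0005
[(array([300.88, 257.55]), np.int32(33)), (array([279.1 , 258.95]), np.int32(42)), (array([273.89, 283.33]), np.int32(27)), (array([305.11, 282.54]), np.int32(35))]
```

```bash
python3 - <<'E'
from h import *
a=load("scene0")["img"][200:260,255:325]
d=ctrl.get_image("scene");b=d["img"][200:260,255:325]
cv2.imwrite("pics/cmp.png",np.vstack([cv2.resize(x,(350,300),interpolation=cv2.INTER_CUBIC) for x in (a,b)]))
E
```

```text
(no output)
```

View pics/cmp.png

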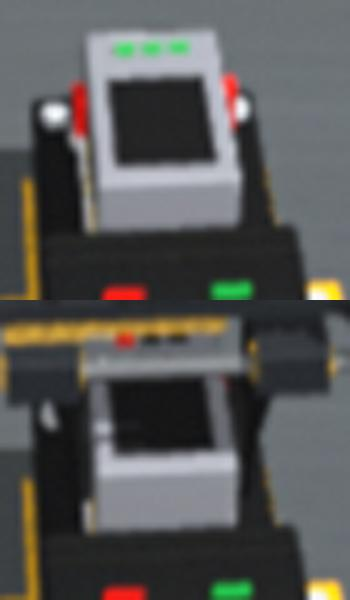

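Call:
drive_tool:
  rows:
    - [[0,-0.005,0,0,115],[0,-0.01,0,0,115],[0,-0.015,0,0,115],[0,-0.015,0,0,115]]

```text
time: 22.55
position: [0.5919, 0.0434, 0.075]
tool_rot: [2.347, -2.087, -0.002]
ft_force: [-4.1, 0.0, -4.0]
grip_width: 0.641
```

```bash
python3 q.py
```

```text
p [0.5919 0.0434 0.075 ] yaw 6.71 tilt 0.1 F [-4.1  0.  -4. ] T [-0.25  0.99  0.05] w 0.641 t 22.55
nums [ 0.0032  0.0002 -0.0009] spin 0.0
y err to line -0.0005
[(array([300.93, 257.72]), np.int32(29)), (array([279.21, 258.95]), np.int32(43)), (array([273.93, 283.29]), np.int32(28)), (array([305.11, 282.54]), np.int32(35))]
```

Call:
drive_tool:
  rows:
    - [[0,-0.005,0,0,115],[0,-0.01,0,0,115],[0,-0.015,0,0,115],[0,-0.015,0,0,115]]

```text
time: 23.1
position: [0.5959, 0.0441, 0.0749]
tool_rot: [2.346, -2.086, -0.003]
ft_force: [-5.9, -0.9, -3.6]
grip_width: 0.642
```

```bash
python3 q.py
```

```text
p [0.5959 0.0441 0.0749] yaw 6.72 tilt 0.17 F [-5.9 -0.9 -3.6] T [-0.21  1.47  0.02] w 0.642 t 23.1
nums [ 0.004   0.0135 -0.0013] spin 0.0001
y err to line -0.0002
[(array([279.55, 259.37]), np.int32(38)), (array([300.9 , 258.45]), np.int32(31)), (array([273.78, 283.33]), np.int32(27)), (array([305.11, 282.54]), np.int32(35))]
```

View pics/now.png

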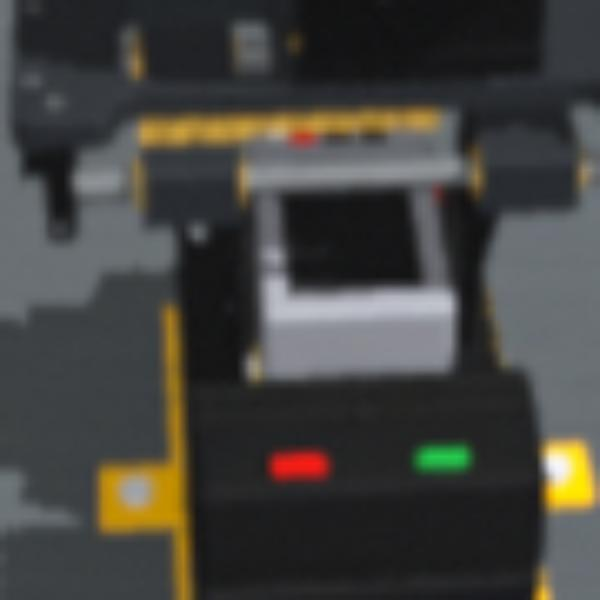

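Call:
drive_tool:
  rows:
    - [[0,-0.005,0,0,115],[0,-0.01,0,0,115],[0,-0.015,0,0,115],[0,-0.02,0,0,115],[0,-0.02,0,0,115]]

```text
time: 23.78
position: [0.5979, 0.0443, 0.0749]
tool_rot: [2.341, -2.08, -0.011]
ft_force: [-18.2, -2.8, 6.9]
grip_width: 0.638
```

```bash
python3 q.py
```

```text
p [0.5979 0.0443 0.0749] yaw 6.75 tilt 0.68 F [-18.2  -2.8   6.9] T [-0.47  3.84  0.23] w 0.638 t 23.77
nums [ 0.004   0.0204 -0.0009] spin 0.0003
y err to line -0.0002
[(array([279.55, 259.37]), np.int32(38)), (array([300.9 , 258.45]), np.int32(31)), (array([273.78, 283.33]), np.int32(27)), (array([305.11, 282.54]), np.int32(35))]
```

```bash
python3 - <<'E'
from h import *
a=load("scene0")["img"][200:260,255:325]
d=ctrl.get_image("scene");b=d["img"][200:260,255:325]; t=ctrl.get_image("top")
cv2.imwrite("pics/cmp.png",np.hstack([cv2.resize(x,(399,342),interpolation=cv2.INTER_CUBIC) for x in (a,b)]))
cv2.imwrite("pics/t15.png",np.hstack([cv2.resize(x["img"][140:230,235:325],(400,400),interpolation=cv2.INTER_CUBIC) for x in (load("top0"),t)]))
E
```

```text
(no output)
```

View pics/cmp.png

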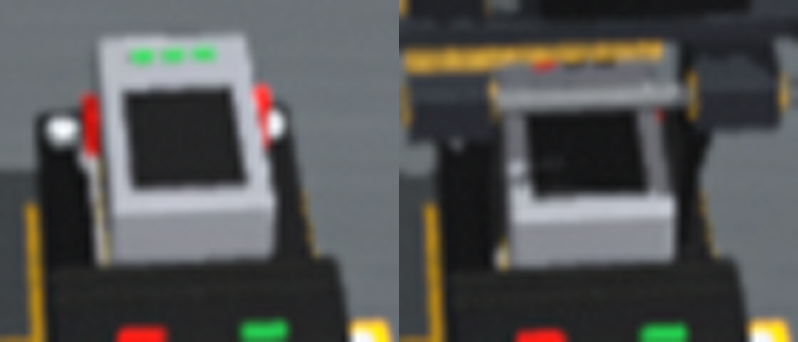

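View pics/t15.png

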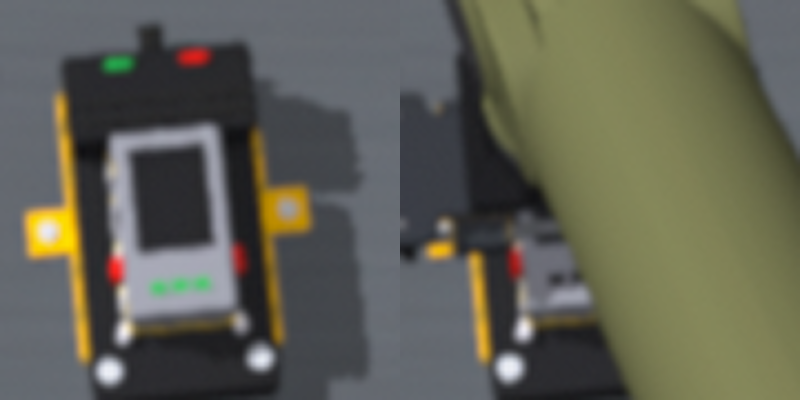

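```bash
python3 - <<'E'
from h import *
t=ctrl.get_image("top"); s=ctrl.get_image("scene"); pickle.dump(t,open("top16.pkl","wb")); pickle.dump(s,open("scene16.pkl","wb"))
rd=lambda h,i:((h[...,0]<10)|(h[...,0]>170))&(h[...,1]>90)&(h[...,2]>70)
wht=lambda h,i:(h[...,2]>180)&(h[...,1]<50)
for n in("top0","top16"):
    d=load(n); print(n,"tab",[(b[0].round(2),b[1]) for b in blob(d,(250,185,296,215),rd,.08,3)[0]],"screw",[(b[0].round(2),b[1]) for b in blob(d,(250,215,300,232),wht,.045)[0]])
for n in("scene0","scene16"):
    d=load(n); print(n,"tab",[(b[0].round(2),b[1]) for b in blob(d,(262,200,310,235),rd,.08,3)[0]])
    im=cv2.cvtColor(d["img"],cv2.COLOR_BGR2GRAY).astype(int); print(im[228:252,288], im[228:252,280])
cv2.imwrite("pics/tab.png",np.hstack([cv2.resize(load(n)["img"][185:230,245:285],(400,450),interpolation=cv2.INTER_NEAREST) for n in("top0","top16")]))
E
```

```text
top0 tab [(array([288.48, 197.65]), np.int32(23)), (array([260.35, 200.27]), np.int32(26))] screw [(array([293.38, 220.38]), np.int32(13)), (array([259., 223.]), np.int32(21))]
top16 tab [(array([260.42, 198.73]), np.int32(26))] screw [(array([259.05, 222.1 ]), np.int32(20))]
scene0 tab [(array([300.78, 219.04]), np.int32(23)), (array([270.55, 221.5 ]), np.int32(42))]
[ 38  36  35  42  86 149 187 198 190 159 145 144 143 145 143 143 139 113
  59  36  35  37  40  41] [ 35  36  35  34  60 126 181 194 191 169 148 144 144 143 142 143 139 119
  76  45  38  35  38  39]
scene16 tab [(array([280.17, 211.33]), np.int32(6))]
[ 21  22  21  22  23  54 126 181 193 189 170 145 139 139 140 140 136 118
  75  45  37  34  37  38] [ 31  30  23  21  25  40  82 145 183 196 184 151 140 140 140 138 139 134
 107  58  37  36  36  38]
```

View pics/tab.png

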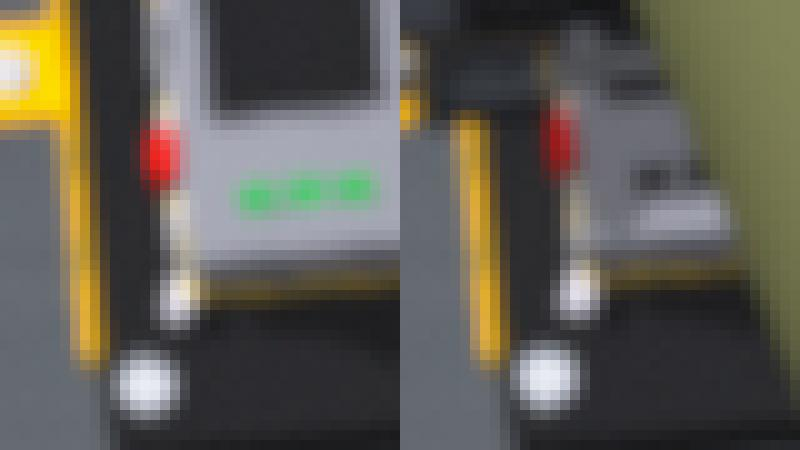

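Call:
drive_tool:
  rows:
    - [[0,0.005,0,0,115],[0,0.01,0,0,115],[0,0.014,0,0,115],[0,0.014,0,0,115]]

```text
time: 24.52
position: [0.5968, 0.0442, 0.0748]
tool_rot: [2.345, -2.085, -0.005]
ft_force: [-8.5, -1.8, -2.6]
grip_width: 0.638
```

```bash
cat > q2.py <<'E'
from h import *
plan((.592,.0424,.0753),6.7);line()
t=ctrl.get_image("top")
rd=lambda h,i:((h[...,0]<10)|(h[...,0]>170))&(h[...,1]>90)&(h[...,2]>70)
wht=lambda h,i:(h[...,2]>180)&(h[...,1]<50)
for d in (load("top0"),t):
    a=[b for b in blob(d,(250,185,296,215),rd,.081,3)[0]]; s=blob(d,(250,215,300,232),wht,.045)[0]
    print("tab",[(b[0].round(2),b[1],b[2][:2].round(4)) for b in a],"screw",[(b[0].round(2),b[1],b[2][:2].round(4)) for b in s])
cv2.imwrite("pics/tab.png",np.hstack([cv2.resize(x["img"][185:230,245:285],(400,450),interpolation=cv2.INTER_NEAREST) for x in(load("top0"),t)]))
E
python3 q2.py
```

```text
p [0.5968 0.0442 0.0748] yaw 6.72 tilt 0.27 F [-8.5 -1.8 -2.6] T [-0.27  1.94  0.04] w 0.638 t 24.52
nums [ 0.0041  0.0165 -0.0015] spin 0.0001
y err to line -0.0002
tab [(array([288.48, 197.65]), np.int32(23), array([0.567 , 0.0074])), (array([260.35, 200.27]), np.int32(26), array([0.5593, 0.0716]))] screw [(array([293.38, 220.38]), np.int32(13), array([ 0.5204, -0.0062])), (array([259., 223.]), np.int32(21), array([0.5123, 0.0741]))]
tab [(array([260.36, 199.12]), np.int32(25), array([0.562 , 0.0717]))] screw [(array([259.05, 222.1 ]), np.int32(20), array([0.5145, 0.0741]))]
```

Call:
drive_tool:
  rows:
    - [[0,0.004,0,0,115],[0,0.007,0,0,115],[0,0.007,0,0,115]]

```text
time: 24.95
position: [0.5958, 0.0441, 0.0749]
tool_rot: [2.347, -2.086, -0.002]
ft_force: [-5.2, -1.4, -4.9]
grip_width: 0.64
```

```bash
python3 q2.py
```

```text
p [0.5958 0.0441 0.0749] yaw 6.72 tilt 0.13 F [-5.2 -1.4 -4.9] T [-0.12  1.38  0.09] w 0.64 t 24.95
nums [ 0.0041  0.0132 -0.0014] spin 0.0001
y err to line -0.0002
tab [(array([288.48, 197.65]), np.int32(23), array([0.567 , 0.0074])), (array([260.35, 200.27]), np.int32(26), array([0.5593, 0.0716]))] screw [(array([293.38, 220.38]), np.int32(13), array([ 0.5204, -0.0062])), (array([259., 223.]), np.int32(21), array([0.5123, 0.0741]))]
tab [(array([260.44, 199.88]), np.int32(25), array([0.5602, 0.0714]))] screw [(array([259.05, 222.1 ]), np.int32(20), array([0.5145, 0.0741]))]
```

View pics/tab.png

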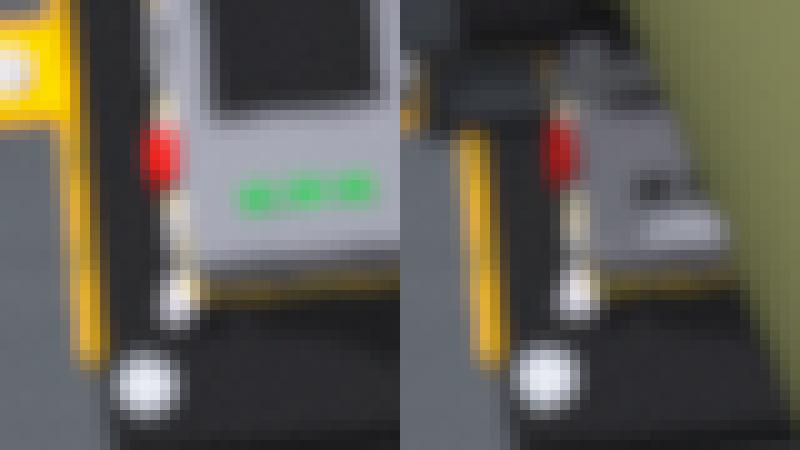

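Call:
drive_tool:
  rows:
    - [[0,0.004,0,0,115],[0,0.008,0,0,115],[0,0.008,0,0,115]]

```text
time: 25.38
position: [0.5953, 0.044, 0.0758]
tool_rot: [-2.346, 2.086, -0.002]
ft_force: [-1.1, 0.3, -6.2]
grip_width: 0.637
```

```bash
python3 q2.py | grep -v "288.48"
```

```text
p [0.5953 0.044  0.0758] yaw 6.71 tilt 0.13 F [-1.1  0.3 -6.2] T [0.13 0.14 0.15] w 0.637 t 25.38
nums [0.0039 0.0116 0.0016] spin 0.0001
y err to line -0.0003
tab [(array([260.5, 200. ]), np.int32(24), array([0.5599, 0.0713]))] screw [(array([259.05, 222.1 ]), np.int32(20), array([0.5145, 0.0741]))]
```

Call:
drive_tool:
  rows:
    - [[0,0.003,0,0,115],[0,0.006,0,0,115],[0,0.006,0,0,115]]

```text
time: 25.8
position: [0.5939, 0.0437, 0.0761]
tool_rot: [-2.346, 2.086, -0.003]
ft_force: [4.1, 0.4, -7.0]
grip_width: 0.638
```

```bash
python3 q2.py | grep -v "288.48"
```

```text
p [0.5939 0.0437 0.0761] yaw 6.7 tilt 0.17 F [ 4.1  0.4 -7. ] T [ 0.31 -1.11  0.12] w 0.638 t 25.8
nums [0.0036 0.0068 0.0025] spin 0.0
y err to line -0.0004
tab [(array([260.48, 200.16]), np.int32(25), array([0.5596, 0.0713]))] screw [(array([259., 223.]), np.int32(21), array([0.5123, 0.0741]))]
```

Call:
drive_tool:
  rows:
    - [[0,-0.003,0.002,0,115],[0,-0.003,0.002,0,80],[0,-0.003,0.002,0,50],[0,-0.003,0.002,0,20],[0,-0.003,0.002,0,20],[0,-0.003,-0.1,0,20],[0,-0.003,-0.25,0,20],[0,-0.003,-0.4,0,20],[0,-0.003,-0.4,0,20]]

```text
time: 26.98
position: [0.5959, 0.0442, 0.1996]
tool_rot: [-2.344, 2.085, -0.009]
ft_force: [0.5, 0.1, -1.2]
grip_width: 0.923
```

```bash
python3 - <<'E'
from h import *
plan((.47,.04,.2),6.7)
E
```

```text
p [0.5959 0.0442 0.1996] yaw 6.7 tilt 0.43 F [ 0.5  0.1 -1.2] T [ 0.   -0.   -0.02] w 0.923 t 26.98
nums [-0.0349  0.4183 -0.0043] spin 0.0
```

Call:
drive_tool:
  rows:
    - [[0.2,0,0,0,20],[0.4,0.1,0,0,20],[0.6,0.2,0,0,20],[0.8,0.2,0,0,20],[0.8,0.2,0,0,20],[0.8,0.2,0,0,20]]

```text
time: 27.72
position: [0.5613, -0.2018, 0.1942]
tool_rot: [-2.346, 2.089, 0.004]
ft_force: [0.8, 1.4, -0.1]
grip_width: 0.921
```

```bash
python3 - <<'E'
from h import *
t=ctrl.get_image("top");s=ctrl.get_image("scene");pickle.dump(t,open("top20.pkl","wb"));pickle.dump(s,open("scene20.pkl","wb"))
cv2.imwrite("pics/s20.png",s["img"])
rd=lambda h,i:((h[...,0]<10)|(h[...,0]>170))&(h[...,1]>90)&(h[...,2]>70)
wht=lambda h,i:(h[...,2]>180)&(h[...,1]<50)
for d in (load("top0"),t):
    print("tab",[(b[0].round(2),b[1],b[2][:2].round(4)) for b in blob(d,(250,185,296,206),rd,.081,3)[0]],"screw",[(b[0].round(2),b[1],b[2][:2].round(4)) for b in blob(d,(250,215,300,232),wht,.045)[0]])
    x0,y0,x1,y1=roi=(245,160,300,225);h=cv2.cvtColor(d["img"][y0:y1,x0:x1],cv2.COLOR_BGR2HSV)
    m=cv2.morphologyEx(((h[...,2]>140)&(h[...,1]<50)).astype(np.uint8),cv2.MORPH_OPEN,np.ones((3,3)));print(rect(d,m,roi,.1)[0])
for d in (load("scene0"),s):
    print("sc tab",[(b[0].round(2),b[1],b[2][:2].round(4)) for b in blob(d,(262,210,310,235),rd,.081,3)[0]])
f=lambda n,c:cv2.resize(load(n)["img"][c[0]:c[1],c[2]:c[3]],(400,300),interpolation=cv2.INTER_CUBIC)
ct=(175,229,235,307);cs=(198,243,255,315)
cv2.imwrite("pics/fin.png",np.vstack([np.hstack([f("top0",ct),f("top20",ct)]),np.hstack([f("scene0",cs),f("scene20",cs)])]))
E
```

```text
tab [(array([288.48, 197.65]), np.int32(23), array([0.567 , 0.0074])), (array([260.35, 200.27]), np.int32(26), array([0.5593, 0.0716]))] screw [(array([293.38, 220.38]), np.int32(13), array([ 0.5204, -0.0062])), (array([259., 223.]), np.int32(21), array([0.5123, 0.0741]))]
((581.2742919921875, 44.058631896972656), (93.09749603271484, 56.95622634887695), 6.960186004638672)
tab [(array([288.55, 197.77]), np.int32(22), array([0.5667, 0.0072])), (array([260.35, 200.27]), np.int32(26), array([0.5593, 0.0716])), (array([279.64, 203.09]), np.int32(11), array([0.5538, 0.0274]))] screw [(array([293.  , 220.17]), np.int32(12), array([ 0.5209, -0.0053])), (array([259., 223.]), np.int32(21), array([0.5123, 0.0741]))]
((581.2953491210938, 43.81991195678711), (92.96150207519531, 56.92157745361328), 6.63289737701416)
sc tab [(array([300.78, 219.04]), np.int32(23), array([0.5559, 0.0727])), (array([270.55, 221.5 ]), np.int32(42), array([0.5673, 0.0103]))]
sc tab [(array([279.6, 210.2]), np.int32(5), array([0.5283, 0.027 ])), (array([300.83, 219.25]), np.int32(24), array([0.5565, 0.0728])), (array([270.51, 221.37]), np.int32(43), array([0.5668, 0.0102]))]
```

View pics/fin.png

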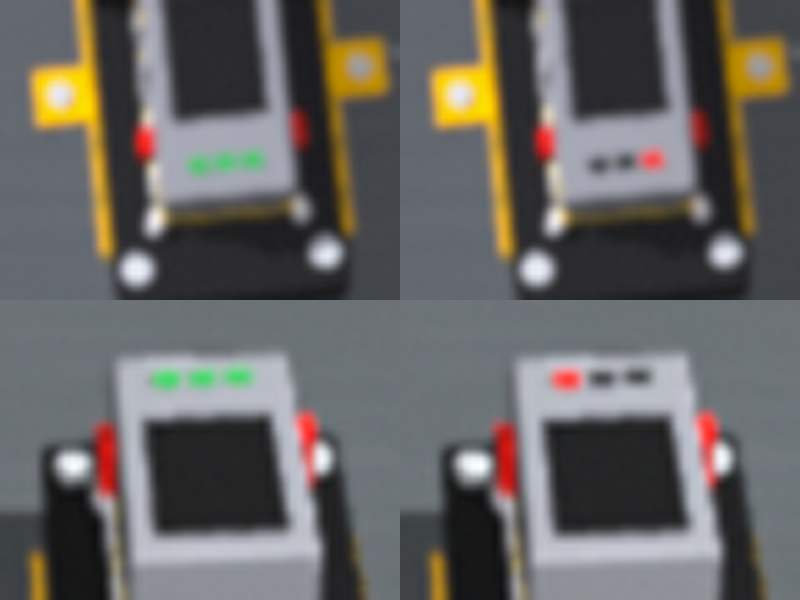

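View pics/s20.png

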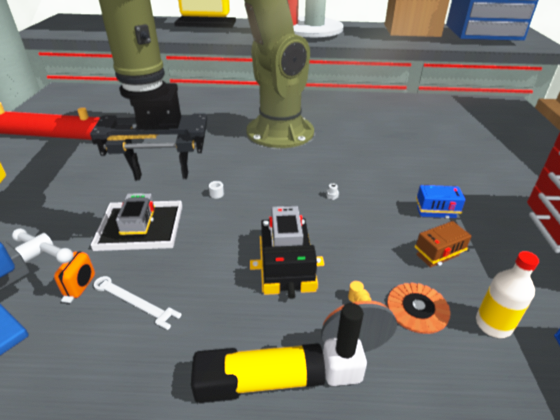

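```bash
python3 -c "
from bench import ctrl
print(ctrl.close_job())"
```

```text
the job is handed in; nothing more can be done
None
```

I swapped the packs and handed the job in at about 28 s on the robot's clock, out of the 61 s allowed. No verdict is reported, so what follows rests on my own checks.

**Charged pack:** I squeezed it flush at its tabs (jaw opening about 56 mm) and drew it straight back off the rails. The wrist readings I took on the way stayed under about 6 N. I set it down in the tray with about 10 N at contact. It stands upright in the pictures. By the TCP reading at release it is about 2 mm from the tray centre.

**Flat pack:** I gripped the grey pack with the red lamp on its ribbed part, not the blue or brown ones, and slid it in at about 1.5 mm per row over the last stretch. The charger shifted about 2 mm and then held. I pushed to about 18 N, just past home, and eased off. A light pull of about 4 N then moved the charger back together with the pack, so it was caught.

**Last checks, gripper clear:**
- The flat pack's centre, heading and both red tabs match the charged pack's starting picture: within 0.3 mm, 0.4° and about 0.6 mm.
- Both tabs look fully out, and the pack stays home on its own against the contact block.
- Nothing else on the bench looks moved in the last picture; I did not measure this.

**What disagreed:**
- My estimate of the TCP position at home (x 0.592) was about 4 mm short, so I went by force and pictures instead.
- The rail headings from the two cameras spread from 5° to 8°. I kept the 6.7° that the charged pack had been gripped and drawn at.

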